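# Reverse the seasoning row into the white rack

## Task

The white rack is going to be turned round to serve from its other side, so move the four seasonings (the jars with the red, yellow and blue lids and the salt shaker) from the coasters on the dark board into the white rack in reverse order: seen from the robot, the one that stands leftmost goes into the rightmost compartment, the next into the one beside it, and so on. Stand one upright on the floor of each compartment, never tipping any over, and leave the yellow beaker where it is.

Things in the scene. Friction and masses are not known exactly. Their poses are not given: they have to be found in the camera images.
- red_jar_center (a point): glass spice jar with a red screw lid (a pale disc on its top; the other red-lidded jars far to the left, off the board, have no part in the job), 45 mm in diameter, 106 mm tall; about 0.1 kg, loose. The point is on its axis, half-way up (53 mm above its foot); its z axis points up along the axis.
- yellow_jar_center (a point): glass spice jar with a yellow screw lid, 45 mm in diameter, 106 mm tall; about 0.1 kg, loose. The point is on its axis, half-way up (53 mm above its foot); its z axis points up along the axis.
- blue_jar_center (a point): glass spice jar with a blue screw lid, 45 mm in diameter, 106 mm tall; about 0.1 kg, loose. The point is on its axis, half-way up (53 mm above its foot); its z axis points up along the axis.
- salt_shaker_center (a point): salt shaker of clear glass with a grey domed metal top, 44 mm in diameter (34 mm at the top 16 mm), 90 mm tall, its foot a little uneven, so that it may lean 2 degrees; about 0.1 kg, loose. The point is on its axis, half-way up (45 mm above its foot); its z axis points up along the axis.
- red_coaster: red square coaster, 66 x 66 x 4 mm, fixed on the dark wooden board (320 x 90 mm, top 12 mm above the worktop, a steel loop 31 mm high at each end); at the start the red-lidded jar stands on it. The four coasters lie in one straight row, 76 mm apart, and stay there, so they show the starting order. Origin: centre of its underside, 12 mm above the worktop. Its y axis runs along the row, +y towards the row's left end as seen from the robot; x points away from the robot.
- yellow_coaster: yellow square coaster, 66 x 66 x 4 mm, fixed on the dark wooden board (320 x 90 mm, top 12 mm above the worktop, a steel loop 31 mm high at each end); at the start the yellow-lidded jar stands on it. The four coasters lie in one straight row, 76 mm apart, and stay there, so they show the starting order. Origin: centre of its underside, 12 mm above the worktop. Its y axis runs along the row, +y towards the row's left end as seen from the robot; x points away from the robot.
- blue_coaster: blue square coaster, 66 x 66 x 4 mm, fixed on the dark wooden board (320 x 90 mm, top 12 mm above the worktop, a steel loop 31 mm high at each end); at the start the blue-lidded jar stands on it. The four coasters lie in one straight row, 76 mm apart, and stay there, so they show the starting order. Origin: centre of its underside, 12 mm above the worktop. Its y axis runs along the row, +y towards the row's left end as seen from the robot; x points away from the robot.
- salt_coaster: grey square coaster, 66 x 66 x 4 mm, fixed on the dark wooden board (320 x 90 mm, top 12 mm above the worktop, a steel loop 31 mm high at each end); at the start the salt shaker stands on it. The four coasters lie in one straight row, 76 mm apart, and stay there, so they show the starting order. Origin: centre of its underside, 12 mm above the worktop. Its y axis runs along the row, +y towards the row's left end as seen from the robot; x points away from the robot.
- rack: white rack, 316 x 88 mm, fixed, with four square compartments in one row, 64 x 64 mm inside, their cork-lined floors 12 mm and their rims 26 mm above the worktop. Origin: middle of its underside, on the worktop. Its y axis runs along the row, +y towards its left end as seen from the robot; the compartment centres are at y = +114, +38, -38 and -114 mm (from left to right), x = 0. It may stand behind the board or in front of it.
- beaker_center (a point): yellow plastic beaker, 84 mm in diameter, 109 mm tall, light and loose, standing left of the work; not to be disturbed. The point is on its axis, half-way up.

How it is judged:
By the outcome, as a careful person would: the job done as asked, in the order asked, and still so for the second after the job is handed in, with the robot touching nothing.
It also fails if it takes over 109 s, if anything falls off the work surface, if the arm or the gripper's body presses on something with over 40 N, if the wrist force passes 120 N, or if a joint passes its speed limit or range.

## Robot

A 7-joint arm with a two-finger parallel gripper is mounted at the origin on a cart in front of the work surface, level with it; the furniture and walls round the work are solid. World frame = base frame: x ahead of the robot, y to its left, z up, the work surface at z = 0. Lengths are in m, angles in rad, forces in N, time in s.
With the tool pointing down it reaches from about 0.35 to 0.9 m from the base axis. Payload 19.9 kg.
Tool frame: the origin (TCP) lies midway between the tips of the shut fingers; the grasp point (between the pads) lies 19 mm behind it; z points along the fingers, y is the line along which they close (so a half turn about z gives the same grasp; the last joint's range is limited). The gripper opens to 94 mm and grips with 3 to 60 N. Pads are 16 mm wide; open, the fingers measure 119 mm over their backs; the gripper's body (75 mm by 177 mm) begins 78 mm behind the grasp point.
Start: joints at [-1.274, 0.417, -0.01, 1.614, 0.005, 1.111, -0.053], TCP at [0.208, 0.589, 0.205] pointing down, gripper open.
Joint ranges: [-2.81, 2.81], [-0.39, 2.02], [-1.27, 1.25], [0.06, 2.57], [-1.19, 4.33], [0.19, 2], [-2.82, 2.82]. Speed limits (rad/s): [1.89, 1.89, 2.39, 2.39, 3.01, 3.01, 3.01].

## Interface

Orientations are given as a unit quaternion [w, x, y, z].
In Python, from station import readout, camera, camera_model, r gives the robot as it stands.
- The arm moves only by the tool apply_moves, never from a script. Its argument "moves" is a list of rows, each an object of numbers: "dx", "dy", "dz": the shift along the world's x, y, z in mm; "rx", "ry", "rz": the turn, a rotation vector about the world's x, y, z in degrees. In form: [{"dx": .., "dy": .., "dz": .., "rx": .., "ry": .., "rz": ..}, ...]. A call has 1 to 12 rows; each row shifts and turns the commanded pose from where the row before left it; what a row does not reach is not made up. A row lasts 1/10 s, in which the tool goes at most 50 mm and 8.59 degrees, less where a joint would pass 70% of its speed; a pose out of reach is approached as far as the arm can. A call with a gripper value outside its range is refused whole. "hand" is the closure in counts, from 0 (fully open) to 255 (shut), set as the call begins (left out, the last holds). The fingers move at their own pace and stop on an object; the grip force is fixed at half the most. Time passes only in rows, so rows that do not move let the fingers close. It gives the time, the measured TCP pose, the force, the opening and the grip force at its end, in the units of the state.
- readout.observe(): the state, without advancing time (a new reading comes with each control period).
- camera(name): name is "scene" or "side" or "wrist"; returns (picture, depth): 480x640x3 uint8, blue, green, red; 480x640 float32, m along the optical axis (not along the pixel's ray), 0 where there is no reading.
- camera_model(name): a dict with "fx", "fy", "cx", "cy" (pixels), "R" (3x3) and "t" (3): a world point X has camera coordinates R X + t. Camera axes: x right, y down, z forward; pixel columns grow to the right and rows downward; lengths in m; the calibration is good to about 2 mm. A picture is of the moment at which its call begins: read the wrist's pose just before it. camera_model takes no time and is no camera call; for the wrist camera it gives the pose at the moment of the call.
- r.hand_in(): hands the job in; it is judged then, once.
The state is a dict: "clock": time; "q": joint angles; "dq": joint speeds; "joint_efforts": joint torques, N m; "tool_pos": TCP position; "eef_rot": TCP orientation; "contact_force": force on the tool from outside, world axes, zero at the start; "moment": the same for the moment, N m; "gripper_width": finger opening in m; "gripper_force": force on a finger pad.
Only numpy, scipy, OpenCV 4.12 (cv2) and the standard library are available. Lean on these libraries where they do the work, as an engineer would, in place of code of your own. Each camera call takes 0.05 s, during which the arm holds its last target. There are 200 camera calls.

## Working session

There is one attempt and no reset: what is moved stays moved. The work goes in short steps, Python scripts to look and compute and a tool call to move; the robot and the scene stay as the last step left them, time stands still between calls to the robot, and variables do not carry over. Pictures are saved under pics/ and viewed, at most 14 in all, crops included, and the job is handed in when it is done.

Besides the shell and the picture viewer there is one more tool, called after ">>>" by a JSON object that holds its "method" and its "body". apply_moves: Moves the arm, as the interface text tells. Its arguments: {"type":"object","properties":{"moves":{"type":"array","items":{"type":"object","properties":{"dx":{"type":"number"},"dy":{"type":"number"},"dz":{"type":"number"},"rx":{"type":"number"},"ry":{"type":"number"},"rz":{"type":"number"}}}},"hand":{"type":"number"}},"required":["moves"]}

```bash
ls; mkdir -p pics; python3 - <<'E'
from station import readout,camera,camera_model,r
import cv2,numpy as np
for n in("scene","side"):
    im,d=camera(n);cv2.imwrite(f"pics/{n}0.png",im);np.savez(f"pics/{n}0.npz",im=im,d=d,**camera_model(n))
    m=camera_model(n);print(n,m, -np.array(m["R"]).T@m["t"])
s=readout.observe();print(s)
E
```

```text
pics
scene {'fx': 539.6145863927817, 'fy': 539.6145863927817, 'cx': 317.4320890277806, 'cy': 246.52615064733334, 'R': array([[-0.60396656, -0.79678214,  0.01904219],
       [-0.43313854,  0.30807879, -0.847041  ],
       [ 0.66904065, -0.51983235, -0.53118635]]), 't': array([0.49078295, 0.22483167, 0.75688291])} [-0.11258569  0.71523344  0.58314193]
side {'fx': 494.10844344872675, 'fy': 494.10844344872675, 'cx': 324.2350121998913, 'cy': 236.0789637819298, 'R': array([[ 0.96400622, -0.26548035,  0.01456691],
       [-0.11467716, -0.46459266, -0.87806766],
       [ 0.23987739,  0.84479219, -0.47831475]]), 't': array([-0.47138154,  0.2281205 ,  0.57798951])} [ 0.34192833 -0.50744045  0.48363271]
{'clock': 0.1, 'q': array([-1.27350266,  0.41791603, -0.01033973,  1.6141067 ,  0.00471192,
        1.11069742, -0.05301705]), 'dq': array([ 2.96800057e-04, -1.22238057e-05, -8.52486382e-05,  1.46206719e-04,
       -1.12169681e-03, -7.62673234e-04, -6.62124242e-04]), 'joint_efforts': array([ 1.17077005e-03, -8.52572680e+01,  6.40014745e-01, -4.26694822e+01,
       -4.88703686e-02,  1.62777904e-02,  1.27904727e-05]), 'tool_pos': array([0.20759891, 0.58915595, 0.20488965]), 'eef_rot': array([-5.25171656e-05,  1.68573139e-01,  9.85688994e-01, -5.49258805e-04]), 'contact_force': array([-0.38462791,  0.17291895,  0.33554514]), 'moment': array([0.01814956, 0.05355127, 0.01963277]), 'gripper_force': 0.0, 'gripper_width': 0.09397580273643485}
```

View pics/scene0.png

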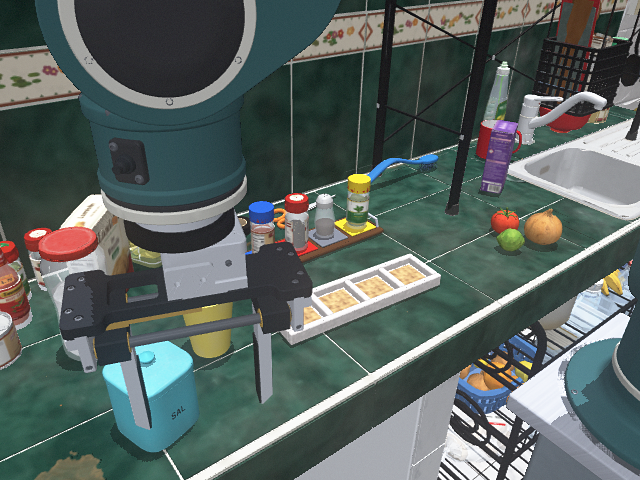

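View pics/side0.png

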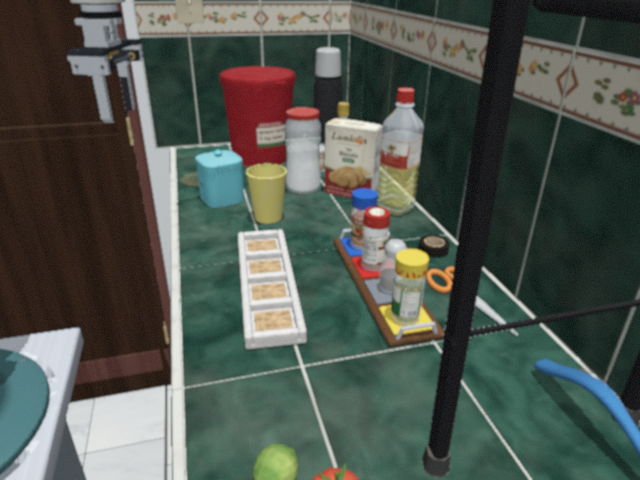

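The side view shows the row left to right as blue (364,200), red (376,220), salt (396,245), yellow (411,258), with the rack in front of it (240–305, 230–345) and the beaker at (267,195). Next I'll measure using depth.

```bash
cat > h.py <<'E'
import numpy as np,cv2
def cloud(d,m):
    v,u=np.mgrid[:480,:640]
    c=np.stack([(u-m["cx"])/m["fx"]*d,(v-m["cy"])/m["fy"]*d,d],-1)
    return (c-np.asarray(m["t"]))@np.asarray(m["R"])
def hue(im,lo,hi,s=110,v=50):
    return cv2.inRange(cv2.cvtColor(im,cv2.COLOR_BGR2HSV),(lo,s,v),(hi,255,255))>0
def ray(m,u,v,z):
    R=np.asarray(m["R"]);o=-R.T@np.asarray(m["t"])
    w=R.T@[(u-m["cx"])/m["fx"],(v-m["cy"])/m["fy"],1];return o+w*(z-o[2])/w[2]
E
python3 - <<'E'
from h import *
m=np.load("pics/side0.npz");im,d=m["im"],m["d"];P=cloud(d,m);ok=d>0
def fit(mask,name,zmin):
    k=mask&ok&(P[...,2]>zmin);q=P[k]
    print(name,len(q),'max z',np.percentile(q[:,2],98).round(3),end=' ')
    t=q[q[:,2]>np.percentile(q[:,2],98)-.008]
    c,r_=cv2.minEnclosingCircle((t[:,:2]*1000).astype(np.float32)); print(np.round(c,1),round(r_,1),'mean',(t.mean(0)*1000).round(1))
def box(u0,v0,u1,v1):
    b=np.zeros(d.shape,bool);b[v0:v1,u0:u1]=1;return b
fit(hue(im,105,130)&box(340,180,385,240),'blue',.08)
fit((hue(im,0,8)|hue(im,172,180))&box(355,200,400,240),'red',.08)
fit(hue(im,20,35)&box(390,240,435,290),'yellow',.08)
fit(box(382,236,408,262)&~hue(im,0,180,100),'salt',.085)
fit(hue(im,20,35,60)&box(240,155,290,225),'beaker',.08)
hsv=cv2.cvtColor(im,cv2.COLOR_BGR2HSV)
w=box(230,220,312,355)&ok&(P[...,2]>.019)&(P[...,2]<.033)&(hsv[...,1]<60)
q=P[w];print('rack',cv2.minAreaRect((q[:,:2]*1000).astype(np.float32)),np.median(q[:,2]))
cv2.imwrite("pics/w.png",(w*255).astype(np.uint8))
# wall, bars
k=ok&(P[...,1]>-.3)&(P[...,1]<.5)&(P[...,2]>.03)&(P[...,2]<.45)
for y in np.arange(-.2,.6,.1):
    a=k&(abs(P[...,1]-y)<.05);print(round(y,1),np.percentile(P[a][:,0],[50,90,99]).round(3))
for u,v in[(470,240),(560,315),(490,328),(440,440),(620,150),(362,192)]:print(u,v,P[v,u].round(3))
E
```

```text
blue 423 max z 0.126 [637.  263.7] 25.9 mean [633.8 258.  124.1]
red 365 max z 0.124 [631.2 187.3] 23.8 mean [626.8 177.8 121.3]
yellow 753 max z 0.126 [625.8  36.6] 24.6 mean [623.9  31.8 124.2]
salt 282 max z 0.106 [625.2  90.8] 41.5 mean [634.4 110.8 102.9]
beaker 924 max z 0.111 [487.1 453.5] 43.7 mean [486.8 452.6 107.2]
rack ((441.2620544433594, 192.90367126464844), (318.5763854980469, 88.18081665039062), 85.04270935058594) 0.025896788091716465
-0.2 [0.553 0.767 0.835]
-0.1 [0.835 0.836 0.837]
0.0 [0.834 0.836 0.837]
0.1 [0.834 0.836 0.837]
0.2 [0.639 0.835 0.837]
0.3 [0.834 0.836 0.837]
0.4 [0.809 0.835 0.837]
0.5 [0.741 0.835 0.837]
470 240 [ 0.55  -0.205  0.293]
560 315 [ 0.671 -0.196  0.188]
490 328 [ 0.594 -0.197  0.188]
440 440 [ 0.556 -0.205  0.056]
620 150 [ 0.836 -0.055  0.297]
362 192 [0.633 0.271 0.125]
```

>>> {"method": "apply_moves", "body": {"hand": 0, "moves": [{"dz":30},{"dx":25,"dy":-33,"dz":10,"rz":-6},{"dx":25,"dy":-33,"dz":10,"rz":-6},{"dx":25,"dy":-33,"dz":10,"rz":-6},{"dx":25,"dy":-33,"dz":10,"rz":-6},{"dx":25,"dy":-33,"dz":10,"rz":-6},{"dx":25,"dy":-33,"dz":10,"rz":-6},{"dx":25,"dy":-33,"rz":-6},{"dx":25,"dy":-33,"rz":-6},{"dx":25,"dy":-33,"rz":-6},{"dx":25,"dy":-33,"rz":-6},{"dx":25,"dy":-33,"rz":-6}]}}

```text
schema error: expected keys dx, dy, dz, rx, ry, rz
```

>>> {"method": "apply_moves", "body": {"hand": 0, "moves": [{"dx":0,"dy":0,"dz":30,"rx":0,"ry":0,"rz":0},{"dx":25,"dy":-33,"dz":10,"rx":0,"ry":0,"rz":-6},{"dx":25,"dy":-33,"dz":10,"rx":0,"ry":0,"rz":-6},{"dx":25,"dy":-33,"dz":10,"rx":0,"ry":0,"rz":-6},{"dx":25,"dy":-33,"dz":10,"rx":0,"ry":0,"rz":-6},{"dx":25,"dy":-33,"dz":10,"rx":0,"ry":0,"rz":-6},{"dx":25,"dy":-33,"dz":10,"rx":0,"ry":0,"rz":-6},{"dx":25,"dy":-33,"dz":0,"rx":0,"ry":0,"rz":-6},{"dx":25,"dy":-33,"dz":0,"rx":0,"ry":0,"rz":-6},{"dx":25,"dy":-33,"dz":0,"rx":0,"ry":0,"rz":-6},{"dx":25,"dy":-33,"dz":0,"rx":0,"ry":0,"rz":-6},{"dx":25,"dy":-33,"dz":0,"rx":0,"ry":0,"rz":-6}]}}

```text
clock: 1.3
tool_pos: [0.4833, 0.2249, 0.2954]
eef_rot: [-0.0, 0.68, 0.733, -0.0]
contact_force: [1.5, 0.6, 0.4]
gripper_width: 0.0937
gripper_force: 0.0
```

>>> {"method": "apply_moves", "body": {"moves": [{"dx":20,"dy":-30,"dz":0,"rx":0,"ry":0,"rz":-4},{"dx":20,"dy":-30,"dz":0,"rx":0,"ry":0,"rz":-4},{"dx":0,"dy":0,"dz":0,"rx":0,"ry":0,"rz":0}]}}

```text
clock: 1.6
tool_pos: [0.5246, 0.1619, 0.2953]
eef_rot: [0.001, 0.731, 0.683, -0.0]
contact_force: [-0.4, -0.0, 1.0]
gripper_width: 0.0941
gripper_force: 0.0
```

```bash
python3 - <<'E'
from station import readout,camera,camera_model
import cv2,numpy as np
s=readout.observe();m=camera_model("wrist");im,d=camera("wrist")
cv2.imwrite("pics/w1.png",im);np.savez("pics/w1.npz",im=im,d=d,**m)
print(s["tool_pos"],s["eef_rot"],s["q"],-m["R"].T@m["t"],m["R"][2])
E
```

```text
[0.52455577 0.16187497 0.29530093] [ 6.67709924e-04  7.30819272e-01  6.82570566e-01 -4.10336981e-04] [-0.75057997  0.21980355  0.46778027  1.70375538 -0.10239046  1.24275708
 -0.32767068] [0.52971294 0.23133051 0.47430227] [-0.01652363 -0.24035001 -0.97054564]
```

View pics/w1.png

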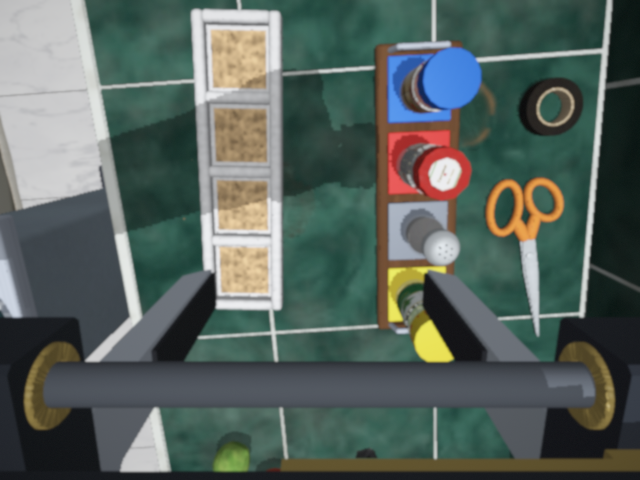

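The wrist view shows all four lids: blue (450,78), red (442,172), salt (441,247), yellow (432,335, partly hidden). The whole rack is visible at (193–282, 10–310).

```bash
cat > w.py <<'E'
from h import *
def meas(fn):
    m=np.load(fn);im,d=m["im"],m["d"];P=cloud(d,m);ok=d>.05;Z=P[...,2]
    hsv=cv2.cvtColor(im,cv2.COLOR_BGR2HSV)
    C={'blue':hue(im,100,130),'red':(hue(im,0,10)|hue(im,170,180)),'yellow':hue(im,22,35)}
    for n,k in C.items():
        k=(k&ok&(Z>.10)&(Z<.135)).astype(np.uint8)
        cs,_=cv2.findContours(k,0,2)
        if cs:
            c=max(cs,key=cv2.contourArea);(u,v),r=cv2.minEnclosingCircle(c)
            print(n,'lid px',round(u),round(v),round(r),(ray(m,u,v,.122)*1000).round(1),'medz',np.median(Z[k>0]).round(4),'area frac',cv2.contourArea(c)/(3.14*r*r))
    k=(ok&(Z>.085)&(Z<.112)&(hsv[...,1]<70)).astype(np.uint8);k[:,300:550]*=1;k[300:]=0
    cs,_=cv2.findContours(k,0,2)
    for c in cs:
        if cv2.contourArea(c)>300:
            (u,v),r=cv2.minEnclosingCircle(c);print('grey',round(u),round(v),round(r),(ray(m,u,v,.100)*1000).round(1))
    k=ok&(abs(Z-.026)<.006)&(hsv[...,1]<60)&(P[...,0]<.53)&(P[...,0]>.37)&(P[...,1]<.4);k[320:]=0
    q=(P[k][:,:2]*1000).astype(np.float32);print('rack',cv2.minAreaRect(q),np.median(Z[k]))
    for n,lo,hi in(('cork',.0,.0),):
        k=(ok&(abs(Z-.012)<.006)&(hsv[...,0]<28)&(hsv[...,1]>50)&(P[...,0]<.5)).astype(np.uint8)
        cs,_=cv2.findContours(k,0,2)
        for c in cs:
            if cv2.contourArea(c)>1000:
                (u,v),_,_=cv2.minAreaRect(c);print(n,round(u),round(v),(ray(m,u,v,.012)*1000).round(1))
E
python3 -c "
from w import *
meas('pics/w1.npz')"
```

```text
blue lid px 447 77 33 [634.1 266.1 122. ] medz 0.1238 area frac 0.8392318236122205
red lid px 441 174 29 [629.4 190.5 122. ] medz 0.1218 area frac 0.8709511750719098
yellow lid px 436 335 28 [624.7  42.7 122. ] medz 0.124 area frac 0.4710735958566076
grey 440 246 19 [634.2 121.1 100. ]
rack ((441.63818359375, 196.41835021972656), (315.6546936035156, 88.44770050048828), 85.00859832763672) 0.025209956934240794
cork 243 270 [431.8  82.7  12. ]
cork 241 205 [438.  158.1  12. ]
cork 240 135 [444.9 233.8  12. ]
cork 238 58 [451.6 310.   12. ]
```

>>> {"method": "apply_moves", "body": {"hand": 0, "moves": [{"dx":30,"dy":30,"dz":-10,"rx":0,"ry":0,"rz":0},{"dx":30,"dy":30,"dz":-20,"rx":0,"ry":0,"rz":0},{"dx":30,"dy":25,"dz":-30,"rx":0,"ry":0,"rz":0},{"dx":20,"dy":17,"dz":-40,"rx":0,"ry":0,"rz":0},{"dx":0,"dy":0,"dz":-30,"rx":0,"ry":0,"rz":0},{"dx":0,"dy":0,"dz":0,"rx":0,"ry":0,"rz":0},{"dx":0,"dy":0,"dz":0,"rx":0,"ry":0,"rz":0}]}}

```text
clock: 2.35
tool_pos: [0.6324, 0.2688, 0.1662]
eef_rot: [-0.0, 0.728, 0.686, -0.0]
contact_force: [0.4, -0.7, 0.4]
gripper_width: 0.0941
gripper_force: 0.0
```

>>> {"method": "apply_moves", "body": {"hand": 0, "moves": [{"dx":2,"dy":-4,"dz":-20,"rx":0,"ry":0,"rz":0},{"dx":0,"dy":0,"dz":-30,"rx":0,"ry":0,"rz":0},{"dx":0,"dy":0,"dz":-30,"rx":0,"ry":0,"rz":0},{"dx":0,"dy":0,"dz":-15,"rx":0,"ry":0,"rz":0},{"dx":0,"dy":0,"dz":-8,"rx":0,"ry":0,"rz":0},{"dx":0,"dy":0,"dz":0,"rx":0,"ry":0,"rz":0},{"dx":0,"dy":0,"dz":0,"rx":0,"ry":0,"rz":0}]}}

```text
clock: 3.05
tool_pos: [0.6355, 0.2648, 0.0641]
eef_rot: [0.0, 0.728, 0.686, 0.001]
contact_force: [0.4, 0.3, -0.2]
gripper_width: 0.094
gripper_force: 0.0
```

>>> {"method": "apply_moves", "body": {"hand": 255, "moves": [{"dx":0,"dy":0,"dz":0,"rx":0,"ry":0,"rz":0},{"dx":0,"dy":0,"dz":0,"rx":0,"ry":0,"rz":0},{"dx":0,"dy":0,"dz":0,"rx":0,"ry":0,"rz":0},{"dx":0,"dy":0,"dz":0,"rx":0,"ry":0,"rz":0},{"dx":0,"dy":0,"dz":0,"rx":0,"ry":0,"rz":0},{"dx":0,"dy":0,"dz":0,"rx":0,"ry":0,"rz":0},{"dx":0,"dy":0,"dz":0,"rx":0,"ry":0,"rz":0},{"dx":0,"dy":0,"dz":0,"rx":0,"ry":0,"rz":0}]}}

```text
clock: 3.85
tool_pos: [0.6347, 0.2645, 0.0624]
eef_rot: [0.0, 0.728, 0.686, -0.0]
contact_force: [1.3, 0.5, -0.7]
gripper_width: 0.0439
gripper_force: 30.0
```

>>> {"method": "apply_moves", "body": {"hand": 255, "moves": [{"dx":0,"dy":0,"dz":10,"rx":0,"ry":0,"rz":0},{"dx":0,"dy":0,"dz":25,"rx":0,"ry":0,"rz":0},{"dx":0,"dy":0,"dz":35,"rx":0,"ry":0,"rz":0},{"dx":0,"dy":0,"dz":35,"rx":0,"ry":0,"rz":0},{"dx":0,"dy":0,"dz":25,"rx":0,"ry":0,"rz":0},{"dx":-13,"dy":-11,"dz":10,"rx":0,"ry":0,"rz":0},{"dx":-25,"dy":-20,"dz":0,"rx":0,"ry":0,"rz":0},{"dx":-25,"dy":-24,"dz":0,"rx":0,"ry":0,"rz":0},{"dx":-25,"dy":-24,"dz":0,"rx":0,"ry":0,"rz":0},{"dx":-25,"dy":-24,"dz":0,"rx":0,"ry":0,"rz":0},{"dx":-25,"dy":-24,"dz":0,"rx":0,"ry":0,"rz":0},{"dx":-25,"dy":-24,"dz":0,"rx":0,"ry":0,"rz":0}]}}

```text
clock: 5.05
tool_pos: [0.4706, 0.1125, 0.2029]
eef_rot: [-0.0, 0.728, 0.686, 0.0]
contact_force: [1.1, 0.5, -1.0]
gripper_width: 0.0443
gripper_force: 30.0
```

>>> {"method": "apply_moves", "body": {"hand": 255, "moves": [{"dx":-25,"dy":-20,"dz":0,"rx":0,"ry":0,"rz":0},{"dx":-15,"dy":-12,"dz":0,"rx":0,"ry":0,"rz":0},{"dx":0,"dy":0,"dz":0,"rx":0,"ry":0,"rz":0},{"dx":0,"dy":0,"dz":-20,"rx":0,"ry":0,"rz":0},{"dx":0,"dy":0,"dz":-30,"rx":0,"ry":0,"rz":0},{"dx":0,"dy":0,"dz":-30,"rx":0,"ry":0,"rz":0},{"dx":0,"dy":0,"dz":-25,"rx":0,"ry":0,"rz":0},{"dx":0,"dy":0,"dz":0,"rx":0,"ry":0,"rz":0},{"dx":0,"dy":0,"dz":0,"rx":0,"ry":0,"rz":0}]}}

```text
clock: 5.95
tool_pos: [0.4323, 0.0815, 0.0981]
eef_rot: [0.0, 0.728, 0.686, -0.0]
contact_force: [0.9, -0.2, -0.5]
gripper_width: 0.0439
gripper_force: 30.0
```

```bash
python3 - <<'E'
from station import camera
import cv2
im,d=camera("side");cv2.imwrite("pics/s1.png",cv2.resize(im[150:390,180:500],None,fx=2,fy=2))
E
```

```text
(no output)
```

View pics/s1.png

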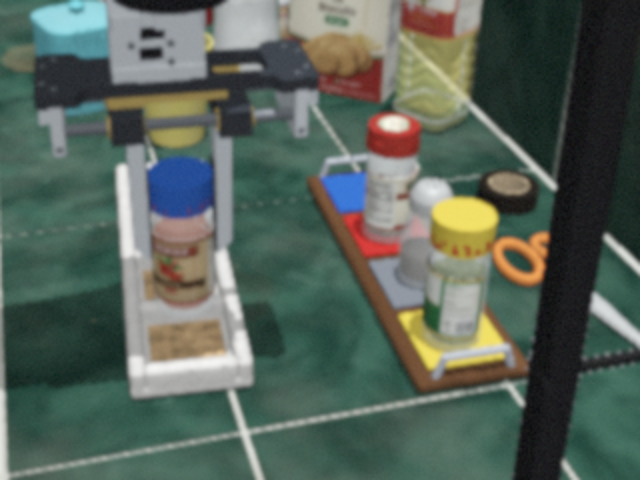

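The blue jar hangs upright above the rightmost compartment (crop 182,230). I'll lower it.

>>> {"method": "apply_moves", "body": {"hand": 255, "moves": [{"dx":0,"dy":0,"dz":-15,"rx":0,"ry":0,"rz":0},{"dx":0,"dy":0,"dz":-12,"rx":0,"ry":0,"rz":0},{"dx":0,"dy":0,"dz":-7,"rx":0,"ry":0,"rz":0},{"dx":0,"dy":0,"dz":-3,"rx":0,"ry":0,"rz":0},{"dx":0,"dy":0,"dz":-1,"rx":0,"ry":0,"rz":0},{"dx":0,"dy":0,"dz":0,"rx":0,"ry":0,"rz":0},{"dx":0,"dy":0,"dz":0,"rx":0,"ry":0,"rz":0},{"dx":0,"dy":0,"dz":0,"rx":0,"ry":0,"rz":0}]}}

```text
clock: 6.8
tool_pos: [0.4319, 0.0815, 0.0597]
eef_rot: [0.0, 0.728, 0.686, 0.0]
contact_force: [0.2, -0.7, -0.8]
gripper_width: 0.0439
gripper_force: 30.0
```

>>> {"method": "apply_moves", "body": {"hand": 255, "moves": [{"dx":0,"dy":0,"dz":-1,"rx":0,"ry":0,"rz":0},{"dx":0,"dy":0,"dz":-1,"rx":0,"ry":0,"rz":0},{"dx":0,"dy":0,"dz":0,"rx":0,"ry":0,"rz":0},{"dx":0,"dy":0,"dz":0,"rx":0,"ry":0,"rz":0}]}}

```text
clock: 7.2
tool_pos: [0.4323, 0.0816, 0.0581]
eef_rot: [0.0, 0.728, 0.686, 0.001]
contact_force: [-2.9, -0.4, 15.7]
gripper_width: 0.044
gripper_force: 30.0
```

>>> {"method": "apply_moves", "body": {"hand": 0, "moves": [{"dx":0,"dy":0,"dz":1,"rx":0,"ry":0,"rz":0},{"dx":0,"dy":0,"dz":0,"rx":0,"ry":0,"rz":0},{"dx":0,"dy":0,"dz":0,"rx":0,"ry":0,"rz":0},{"dx":0,"dy":0,"dz":0,"rx":0,"ry":0,"rz":0},{"dx":0,"dy":0,"dz":0,"rx":0,"ry":0,"rz":0},{"dx":0,"dy":0,"dz":20,"rx":0,"ry":0,"rz":0},{"dx":0,"dy":0,"dz":30,"rx":0,"ry":0,"rz":0},{"dx":0,"dy":0,"dz":40,"rx":0,"ry":0,"rz":0},{"dx":0,"dy":0,"dz":30,"rx":0,"ry":0,"rz":0},{"dx":20,"dy":10,"dz":0,"rx":0,"ry":0,"rz":0},{"dx":35,"dy":20,"dz":0,"rx":0,"ry":0,"rz":0},{"dx":35,"dy":20,"dz":0,"rx":0,"ry":0,"rz":0}]}}

```text
clock: 8.4
tool_pos: [0.5228, 0.1324, 0.1789]
eef_rot: [-0.0, 0.728, 0.686, 0.001]
contact_force: [-0.4, -1.4, 0.7]
gripper_width: 0.0939
gripper_force: 0.0
```

>>> {"method": "apply_moves", "body": {"hand": 0, "moves": [{"dx":35,"dy":20,"dz":0,"rx":0,"ry":0,"rz":0},{"dx":35,"dy":20,"dz":0,"rx":0,"ry":0,"rz":0},{"dx":25,"dy":10,"dz":0,"rx":0,"ry":0,"rz":0},{"dx":13,"dy":7,"dz":0,"rx":0,"ry":0,"rz":0},{"dx":0,"dy":0,"dz":0,"rx":0,"ry":0,"rz":0},{"dx":0,"dy":0,"dz":0,"rx":0,"ry":0,"rz":0}]}}

```text
clock: 9.0
tool_pos: [0.6292, 0.188, 0.178]
eef_rot: [-0.0, 0.728, 0.686, -0.0]
contact_force: [1.1, -0.3, -0.2]
gripper_width: 0.0939
gripper_force: 0.0
```

```bash
python3 - <<'E'
from station import camera,readout
import cv2
print(readout.observe()["tool_pos"])
im,d=camera("side");cv2.imwrite("pics/s2.png",cv2.resize(im[150:390,180:500],None,fx=2,fy=2))
E
```

```text
[0.62921215 0.18801359 0.17799535]
```

View pics/s2.png

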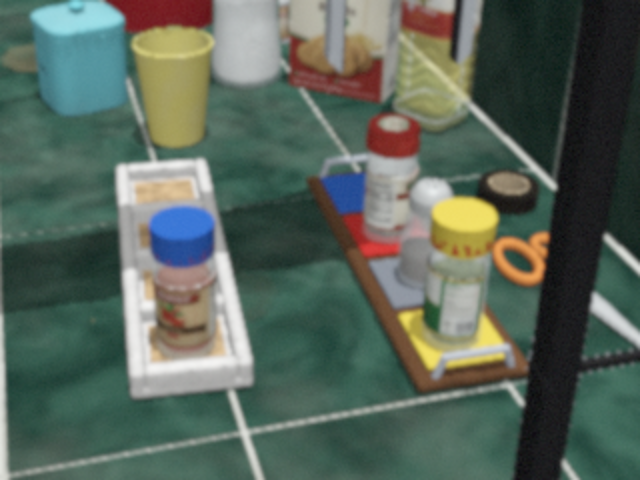

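Blue stands upright in the rightmost compartment. Next is red.

>>> {"method": "apply_moves", "body": {"hand": 0, "moves": [{"dx":0,"dy":0,"dz":-20,"rx":0,"ry":0,"rz":0},{"dx":0,"dy":0,"dz":-35,"rx":0,"ry":0,"rz":0},{"dx":0,"dy":0,"dz":-35,"rx":0,"ry":0,"rz":0},{"dx":0,"dy":0,"dz":-18,"rx":0,"ry":0,"rz":0},{"dx":0,"dy":0,"dz":-8,"rx":0,"ry":0,"rz":0},{"dx":0,"dy":0,"dz":0,"rx":0,"ry":0,"rz":0},{"dx":0,"dy":0,"dz":0,"rx":0,"ry":0,"rz":0}]}}

```text
clock: 9.75
tool_pos: [0.6302, 0.1885, 0.0638]
eef_rot: [0.0, 0.728, 0.686, 0.001]
contact_force: [0.8, 0.1, 0.3]
gripper_width: 0.0938
gripper_force: 0.0
```

>>> {"method": "apply_moves", "body": {"hand": 255, "moves": [{"dx":0,"dy":0,"dz":0,"rx":0,"ry":0,"rz":0},{"dx":0,"dy":0,"dz":0,"rx":0,"ry":0,"rz":0},{"dx":0,"dy":0,"dz":0,"rx":0,"ry":0,"rz":0},{"dx":0,"dy":0,"dz":0,"rx":0,"ry":0,"rz":0},{"dx":0,"dy":0,"dz":0,"rx":0,"ry":0,"rz":0},{"dx":0,"dy":0,"dz":0,"rx":0,"ry":0,"rz":0},{"dx":0,"dy":0,"dz":0,"rx":0,"ry":0,"rz":0},{"dx":0,"dy":0,"dz":0,"rx":0,"ry":0,"rz":0}]}}

```text
clock: 10.55
tool_pos: [0.6298, 0.1884, 0.0624]
eef_rot: [0.0, 0.728, 0.686, -0.0]
contact_force: [0.2, 0.2, -0.1]
gripper_width: 0.0445
gripper_force: 30.0
```

>>> {"method": "apply_moves", "body": {"hand": 255, "moves": [{"dx":0,"dy":0,"dz":10,"rx":0,"ry":0,"rz":0},{"dx":0,"dy":0,"dz":25,"rx":0,"ry":0,"rz":0},{"dx":0,"dy":0,"dz":35,"rx":0,"ry":0,"rz":0},{"dx":0,"dy":0,"dz":35,"rx":0,"ry":0,"rz":0},{"dx":0,"dy":0,"dz":25,"rx":0,"ry":0,"rz":0},{"dx":-12,"dy":-4,"dz":10,"rx":0,"ry":0,"rz":0},{"dx":-25,"dy":-4,"dz":0,"rx":0,"ry":0,"rz":0},{"dx":-30,"dy":-4,"dz":0,"rx":0,"ry":0,"rz":0},{"dx":-30,"dy":-4,"dz":0,"rx":0,"ry":0,"rz":0},{"dx":-30,"dy":-4,"dz":0,"rx":0,"ry":0,"rz":0},{"dx":-30,"dy":-4,"dz":0,"rx":0,"ry":0,"rz":0},{"dx":-25,"dy":-4,"dz":0,"rx":0,"ry":0,"rz":0}]}}

```text
clock: 11.75
tool_pos: [0.4462, 0.1602, 0.2028]
eef_rot: [-0.0, 0.728, 0.686, 0.0]
contact_force: [-0.2, 0.3, -2.3]
gripper_width: 0.0441
gripper_force: 30.0
```

>>> {"method": "apply_moves", "body": {"hand": 255, "moves": [{"dx":-10,"dy":-4,"dz":0,"rx":0,"ry":0,"rz":0},{"dx":0,"dy":0,"dz":0,"rx":0,"ry":0,"rz":0},{"dx":0,"dy":0,"dz":-20,"rx":0,"ry":0,"rz":0},{"dx":0,"dy":0,"dz":-30,"rx":0,"ry":0,"rz":0},{"dx":0,"dy":0,"dz":-30,"rx":0,"ry":0,"rz":0},{"dx":0,"dy":0,"dz":-30,"rx":0,"ry":0,"rz":0},{"dx":0,"dy":0,"dz":-20,"rx":0,"ry":0,"rz":0},{"dx":0,"dy":0,"dz":-8,"rx":0,"ry":0,"rz":0},{"dx":0,"dy":0,"dz":-4,"rx":0,"ry":0,"rz":0},{"dx":0,"dy":0,"dz":0,"rx":0,"ry":0,"rz":0},{"dx":0,"dy":0,"dz":-2,"rx":0,"ry":0,"rz":0},{"dx":0,"dy":0,"dz":0,"rx":0,"ry":0,"rz":0}]}}

```text
clock: 12.95
tool_pos: [0.4381, 0.1567, 0.059]
eef_rot: [0.0, 0.728, 0.686, 0.001]
contact_force: [1.2, -1.0, -0.8]
gripper_width: 0.044
gripper_force: 30.0
```

>>> {"method": "apply_moves", "body": {"hand": 255, "moves": [{"dx":0,"dy":0,"dz":-1,"rx":0,"ry":0,"rz":0},{"dx":0,"dy":0,"dz":0,"rx":0,"ry":0,"rz":0},{"dx":0,"dy":0,"dz":0,"rx":0,"ry":0,"rz":0}]}}

```text
clock: 13.25
tool_pos: [0.4382, 0.1568, 0.0582]
eef_rot: [-0.0, 0.728, 0.686, 0.001]
contact_force: [-1.9, -0.8, 12.2]
gripper_width: 0.0441
gripper_force: 30.0
```

>>> {"method": "apply_moves", "body": {"hand": 0, "moves": [{"dx":0,"dy":0,"dz":1,"rx":0,"ry":0,"rz":0},{"dx":0,"dy":0,"dz":0,"rx":0,"ry":0,"rz":0},{"dx":0,"dy":0,"dz":0,"rx":0,"ry":0,"rz":0},{"dx":0,"dy":0,"dz":0,"rx":0,"ry":0,"rz":0},{"dx":0,"dy":0,"dz":0,"rx":0,"ry":0,"rz":0},{"dx":0,"dy":0,"dz":20,"rx":0,"ry":0,"rz":0},{"dx":0,"dy":0,"dz":30,"rx":0,"ry":0,"rz":0},{"dx":0,"dy":0,"dz":40,"rx":0,"ry":0,"rz":0},{"dx":0,"dy":0,"dz":35,"rx":0,"ry":0,"rz":0},{"dx":20,"dy":-5,"dz":5,"rx":0,"ry":0,"rz":0},{"dx":35,"dy":-8,"dz":0,"rx":0,"ry":0,"rz":0},{"dx":35,"dy":-8,"dz":0,"rx":0,"ry":0,"rz":0}]}}

```text
clock: 14.45
tool_pos: [0.5288, 0.1357, 0.189]
eef_rot: [-0.0, 0.727, 0.686, 0.001]
contact_force: [-0.7, 1.3, -0.5]
gripper_width: 0.0942
gripper_force: 0.0
```

```bash
python3 - <<'E'
from station import camera,camera_model
from h import *
im,d=camera("side");m=camera_model("side");cv2.imwrite("pics/s3.png",cv2.resize(im[150:390,180:500],None,fx=2,fy=2))
P=cloud(d,m);Z=P[...,2];b=np.zeros(d.shape,bool);b[232:310,375:425]=1
hsv=cv2.cvtColor(im,cv2.COLOR_BGR2HSV)
k=b&(d>0)&(Z>.088)&(Z<.115)&(P[...,1]>.08)&(P[...,1]<.15)&(P[...,0]<.68)
q=P[k]*1000;print(len(q),np.percentile(q,[3,50,97],axis=0).round(1))
v,u=np.nonzero(k);print(u.min(),u.max(),v.min(),v.max(),ray(m,(u.min()+u.max())/2,v.min(),.106)*1000)
E
```

```text
253 [[620.   99.9  89.8]
 [629.8 108.1 100.4]
 [647.  121.5 105.9]]
385 406 240 256 [637.36006131 120.00319122 106.        ]
```

View pics/s3.png

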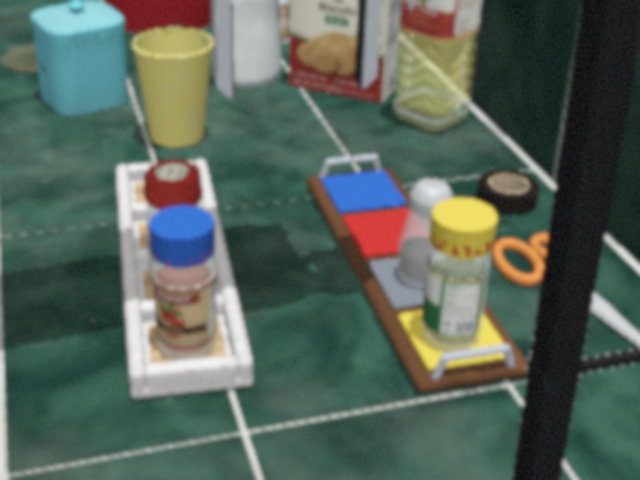

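Red stands upright in its compartment. Salt is at about (632, 116).

>>> {"method": "apply_moves", "body": {"hand": 0, "moves": [{"dx":35,"dy":-7,"dz":0,"rx":0,"ry":0,"rz":0},{"dx":35,"dy":-7,"dz":0,"rx":0,"ry":0,"rz":0},{"dx":22,"dy":-3,"dz":0,"rx":0,"ry":0,"rz":0},{"dx":12,"dy":-2,"dz":0,"rx":0,"ry":0,"rz":0},{"dx":0,"dy":0,"dz":-10,"rx":0,"ry":0,"rz":0},{"dx":0,"dy":0,"dz":-20,"rx":0,"ry":0,"rz":0},{"dx":0,"dy":0,"dz":-35,"rx":0,"ry":0,"rz":0},{"dx":0,"dy":0,"dz":-35,"rx":0,"ry":0,"rz":0},{"dx":0,"dy":0,"dz":-24,"rx":0,"ry":0,"rz":0},{"dx":0,"dy":0,"dz":-15,"rx":0,"ry":0,"rz":0},{"dx":0,"dy":0,"dz":0,"rx":0,"ry":0,"rz":0},{"dx":0,"dy":0,"dz":0,"rx":0,"ry":0,"rz":0}]}}

```text
clock: 15.7
tool_pos: [0.6319, 0.1165, 0.0502]
eef_rot: [0.0, 0.728, 0.686, 0.0]
contact_force: [-0.0, -0.8, 1.5]
gripper_width: 0.0934
gripper_force: 0.0
```

>>> {"method": "apply_moves", "body": {"hand": 255, "moves": [{"dx":0,"dy":0,"dz":0,"rx":0,"ry":0,"rz":0},{"dx":0,"dy":0,"dz":0,"rx":0,"ry":0,"rz":0},{"dx":0,"dy":0,"dz":0,"rx":0,"ry":0,"rz":0},{"dx":0,"dy":0,"dz":0,"rx":0,"ry":0,"rz":0},{"dx":0,"dy":0,"dz":0,"rx":0,"ry":0,"rz":0},{"dx":0,"dy":0,"dz":0,"rx":0,"ry":0,"rz":0},{"dx":0,"dy":0,"dz":0,"rx":0,"ry":0,"rz":0},{"dx":0,"dy":0,"dz":0,"rx":0,"ry":0,"rz":0}]}}

```text
clock: 16.5
tool_pos: [0.6318, 0.1164, 0.0494]
eef_rot: [0.0, 0.728, 0.686, -0.0]
contact_force: [1.2, 0.5, 1.0]
gripper_width: 0.0397
gripper_force: 29.7
```

```bash
python3 - <<'E'
from station import camera
import cv2
im,d=camera("side");cv2.imwrite("pics/s4.png",cv2.resize(im[180:340,320:480],None,fx=3.5,fy=3.5))
E
```

```text
(no output)
```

View pics/s4.png

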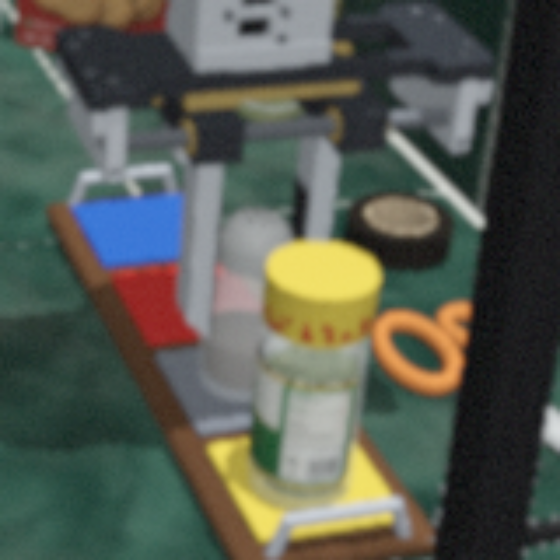

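The shaker (crop 205–290, 210–400) sits between the fingers, with the opening narrower than its stated diameter. I'll check how well the grip is centred along y from the foot's front edge.

```bash
python3 - <<'E'
from station import camera_model
from h import *
m=camera_model("side")
for n,u,v,z in(("foot front",235,398,.016),("foot left",203,375,.016),("finger tip front bottom",195,335,.0494),("coaster front-left",200,432,.016),("coaster left-back",155,352,.016),("yel foot front",305,500,.016)):
    print(n,(ray(m,320+u/3.5,180+v/3.5,z)*1000).round(1))
E
```

```text
foot front [624.  103.9  16. ]
foot left [616.3 125.3  16. ]
finger tip front bottom [604.7 111.4  49.4]
coaster front-left [598.7  83.   16. ]
coaster left-back [600.6 149.6  16. ]
yel foot front [625.1  25.9  16. ]
```

>>> {"method": "apply_moves", "body": {"hand": 255, "moves": [{"dx":0,"dy":0,"dz":5,"rx":0,"ry":0,"rz":0},{"dx":0,"dy":0,"dz":10,"rx":0,"ry":0,"rz":0},{"dx":0,"dy":0,"dz":10,"rx":0,"ry":0,"rz":0},{"dx":0,"dy":0,"dz":5,"rx":0,"ry":0,"rz":0},{"dx":0,"dy":0,"dz":0,"rx":0,"ry":0,"rz":0},{"dx":0,"dy":0,"dz":0,"rx":0,"ry":0,"rz":0}]}}

```text
clock: 17.15
tool_pos: [0.6317, 0.1166, 0.0795]
eef_rot: [-0.0, 0.728, 0.686, 0.0]
contact_force: [-0.1, 0.2, -1.1]
gripper_width: 0.0398
gripper_force: 29.6
```

```bash
python3 - <<'E'
from station import camera
import cv2
im,d=camera("side");cv2.imwrite("pics/s5.png",cv2.resize(im[170:330,320:480],None,fx=3.5,fy=3.5))
E
```

```text
(no output)
```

View pics/s5.png

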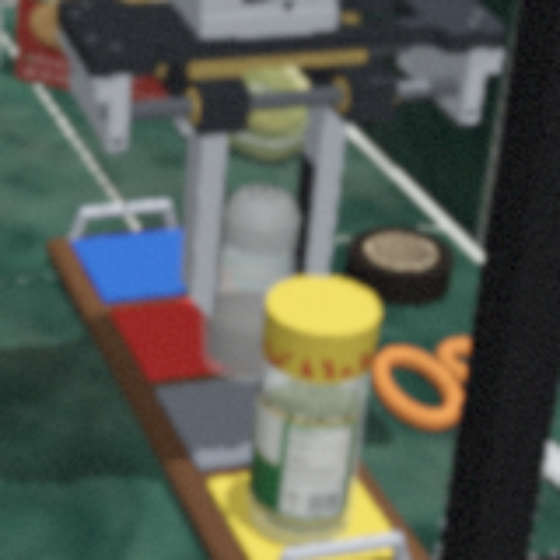

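Shaker is held upright and lifted clear, and its body does taper. I'll carry it to the second compartment from the left.

>>> {"method": "apply_moves", "body": {"hand": 255, "moves": [{"dx":0,"dy":0,"dz":15,"rx":0,"ry":0,"rz":0},{"dx":0,"dy":0,"dz":30,"rx":0,"ry":0,"rz":0},{"dx":0,"dy":0,"dz":35,"rx":0,"ry":0,"rz":0},{"dx":0,"dy":0,"dz":30,"rx":0,"ry":0,"rz":0},{"dx":-12,"dy":8,"dz":0,"rx":0,"ry":0,"rz":0},{"dx":-25,"dy":16,"dz":0,"rx":0,"ry":0,"rz":0},{"dx":-30,"dy":18,"dz":0,"rx":0,"ry":0,"rz":0},{"dx":-30,"dy":18,"dz":0,"rx":0,"ry":0,"rz":0},{"dx":-30,"dy":18,"dz":0,"rx":0,"ry":0,"rz":0},{"dx":-30,"dy":18,"dz":0,"rx":0,"ry":0,"rz":0},{"dx":-20,"dy":14,"dz":0,"rx":0,"ry":0,"rz":0},{"dx":-10,"dy":6,"dz":0,"rx":0,"ry":0,"rz":0}]}}

```text
clock: 18.4
tool_pos: [0.4427, 0.2338, 0.1896]
eef_rot: [-0.0, 0.727, 0.687, -0.0]
contact_force: [0.1, 0.2, -0.7]
gripper_width: 0.0396
gripper_force: 29.6
```

>>> {"method": "apply_moves", "body": {"hand": 255, "moves": [{"dx":0,"dy":0,"dz":0,"rx":0,"ry":0,"rz":0},{"dx":0,"dy":0,"dz":-20,"rx":0,"ry":0,"rz":0},{"dx":0,"dy":0,"dz":-30,"rx":0,"ry":0,"rz":0},{"dx":0,"dy":0,"dz":-30,"rx":0,"ry":0,"rz":0},{"dx":0,"dy":0,"dz":-30,"rx":0,"ry":0,"rz":0},{"dx":0,"dy":0,"dz":-20,"rx":0,"ry":0,"rz":0},{"dx":0,"dy":0,"dz":-8,"rx":0,"ry":0,"rz":0},{"dx":0,"dy":0,"dz":-4,"rx":0,"ry":0,"rz":0},{"dx":0,"dy":0,"dz":-1,"rx":0,"ry":0,"rz":0},{"dx":0,"dy":0,"dz":0,"rx":0,"ry":0,"rz":0},{"dx":0,"dy":0,"dz":-1,"rx":0,"ry":0,"rz":0},{"dx":0,"dy":0,"dz":0,"rx":0,"ry":0,"rz":0}]}}

```text
clock: 19.6
tool_pos: [0.4449, 0.2327, 0.0459]
eef_rot: [-0.0, 0.728, 0.686, 0.0]
contact_force: [-0.1, 0.8, -1.1]
gripper_width: 0.0399
gripper_force: 29.6
```

>>> {"method": "apply_moves", "body": {"hand": 255, "moves": [{"dx":0,"dy":0,"dz":-1,"rx":0,"ry":0,"rz":0},{"dx":0,"dy":0,"dz":0,"rx":0,"ry":0,"rz":0},{"dx":0,"dy":0,"dz":0,"rx":0,"ry":0,"rz":0}]}}

```text
clock: 19.9
tool_pos: [0.4451, 0.2329, 0.0452]
eef_rot: [-0.0, 0.728, 0.686, 0.001]
contact_force: [-2.1, -0.5, 13.7]
gripper_width: 0.0399
gripper_force: 30.7
```

>>> {"method": "apply_moves", "body": {"hand": 0, "moves": [{"dx":0,"dy":0,"dz":1,"rx":0,"ry":0,"rz":0},{"dx":0,"dy":0,"dz":0,"rx":0,"ry":0,"rz":0},{"dx":0,"dy":0,"dz":0,"rx":0,"ry":0,"rz":0},{"dx":0,"dy":0,"dz":0,"rx":0,"ry":0,"rz":0},{"dx":0,"dy":0,"dz":0,"rx":0,"ry":0,"rz":0},{"dx":0,"dy":0,"dz":20,"rx":0,"ry":0,"rz":0},{"dx":0,"dy":0,"dz":35,"rx":0,"ry":0,"rz":0},{"dx":0,"dy":0,"dz":40,"rx":0,"ry":0,"rz":0},{"dx":0,"dy":0,"dz":40,"rx":0,"ry":0,"rz":0},{"dx":20,"dy":-15,"dz":0,"rx":0,"ry":0,"rz":0},{"dx":30,"dy":-28,"dz":0,"rx":0,"ry":0,"rz":0},{"dx":30,"dy":-30,"dz":0,"rx":0,"ry":0,"rz":0}]}}

```text
clock: 21.1
tool_pos: [0.5255, 0.1594, 0.1808]
eef_rot: [-0.0, 0.727, 0.687, 0.0]
contact_force: [0.9, 0.9, 0.7]
gripper_width: 0.094
gripper_force: 0.0
```

>>> {"method": "apply_moves", "body": {"hand": 0, "moves": [{"dx":30,"dy":-33,"dz":0,"rx":0,"ry":0,"rz":0},{"dx":30,"dy":-33,"dz":0,"rx":0,"ry":0,"rz":0},{"dx":25,"dy":-30,"dz":0,"rx":0,"ry":0,"rz":0},{"dx":15,"dy":-25,"dz":0,"rx":0,"ry":0,"rz":0},{"dx":0,"dy":0,"dz":0,"rx":0,"ry":0,"rz":0},{"dx":0,"dy":0,"dz":0,"rx":0,"ry":0,"rz":0}]}}

```text
clock: 21.7
tool_pos: [0.6246, 0.038, 0.18]
eef_rot: [-0.0, 0.728, 0.685, -0.0]
contact_force: [-0.5, 1.4, -0.7]
gripper_width: 0.0939
gripper_force: 0.0
```

```bash
python3 - <<'E'
from station import camera,readout
import cv2
print(readout.observe()["tool_pos"])
im,d=camera("side");cv2.imwrite("pics/s6.png",cv2.resize(im[150:390,180:500],None,fx=2,fy=2))
E
```

```text
[0.62463066 0.03795394 0.18002437]
```

View pics/s6.png

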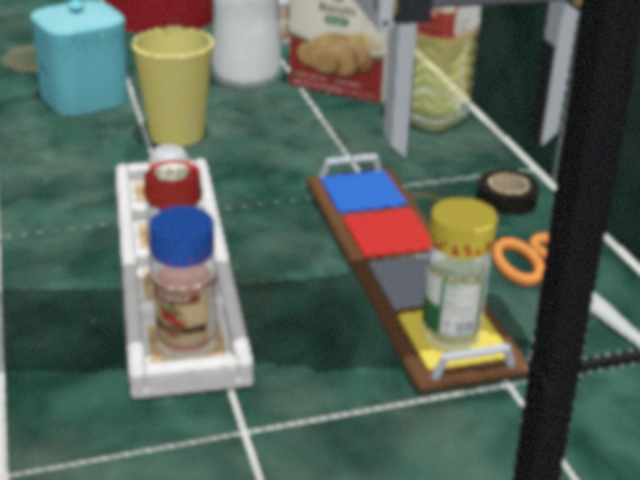

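The shaker's dome shows upright behind red. Now yellow.

>>> {"method": "apply_moves", "body": {"hand": 0, "moves": [{"dx":0,"dy":0,"dz":-20,"rx":0,"ry":0,"rz":0},{"dx":0,"dy":0,"dz":-35,"rx":0,"ry":0,"rz":0},{"dx":0,"dy":0,"dz":-35,"rx":0,"ry":0,"rz":0},{"dx":0,"dy":0,"dz":-20,"rx":0,"ry":0,"rz":0},{"dx":0,"dy":0,"dz":-8,"rx":0,"ry":0,"rz":0},{"dx":0,"dy":0,"dz":0,"rx":0,"ry":0,"rz":0},{"dx":0,"dy":0,"dz":0,"rx":0,"ry":0,"rz":0}]}}

```text
clock: 22.45
tool_pos: [0.6252, 0.0389, 0.0636]
eef_rot: [0.0, 0.728, 0.686, 0.001]
contact_force: [0.5, 0.4, 0.9]
gripper_width: 0.0941
gripper_force: 0.0
```

>>> {"method": "apply_moves", "body": {"hand": 255, "moves": [{"dx":0,"dy":0,"dz":0,"rx":0,"ry":0,"rz":0},{"dx":0,"dy":0,"dz":0,"rx":0,"ry":0,"rz":0},{"dx":0,"dy":0,"dz":0,"rx":0,"ry":0,"rz":0},{"dx":0,"dy":0,"dz":0,"rx":0,"ry":0,"rz":0},{"dx":0,"dy":0,"dz":0,"rx":0,"ry":0,"rz":0},{"dx":0,"dy":0,"dz":0,"rx":0,"ry":0,"rz":0},{"dx":0,"dy":0,"dz":0,"rx":0,"ry":0,"rz":0},{"dx":0,"dy":0,"dz":0,"rx":0,"ry":0,"rz":0}]}}

```text
clock: 23.25
tool_pos: [0.6247, 0.0384, 0.0624]
eef_rot: [0.0, 0.728, 0.686, -0.0]
contact_force: [-0.1, 0.1, 0.1]
gripper_width: 0.044
gripper_force: 30.0
```

>>> {"method": "apply_moves", "body": {"hand": 255, "moves": [{"dx":0,"dy":0,"dz":10,"rx":0,"ry":0,"rz":0},{"dx":0,"dy":0,"dz":25,"rx":0,"ry":0,"rz":0},{"dx":0,"dy":0,"dz":35,"rx":0,"ry":0,"rz":0},{"dx":0,"dy":0,"dz":35,"rx":0,"ry":0,"rz":0},{"dx":0,"dy":0,"dz":25,"rx":0,"ry":0,"rz":0},{"dx":-8,"dy":12,"dz":10,"rx":0,"ry":0,"rz":0},{"dx":-15,"dy":24,"dz":0,"rx":0,"ry":0,"rz":0},{"dx":-20,"dy":30,"dz":0,"rx":0,"ry":0,"rz":0},{"dx":-20,"dy":30,"dz":0,"rx":0,"ry":0,"rz":0},{"dx":-20,"dy":30,"dz":0,"rx":0,"ry":0,"rz":0},{"dx":-20,"dy":30,"dz":0,"rx":0,"ry":0,"rz":0},{"dx":-20,"dy":30,"dz":0,"rx":0,"ry":0,"rz":0}]}}

```text
clock: 24.45
tool_pos: [0.4995, 0.2262, 0.2019]
eef_rot: [-0.0, 0.728, 0.686, -0.0]
contact_force: [1.1, 0.3, -0.9]
gripper_width: 0.0441
gripper_force: 30.0
```

>>> {"method": "apply_moves", "body": {"hand": 255, "moves": [{"dx":-20,"dy":30,"dz":0,"rx":0,"ry":0,"rz":0},{"dx":-20,"dy":30,"dz":0,"rx":0,"ry":0,"rz":0},{"dx":-10,"dy":24,"dz":0,"rx":0,"ry":0,"rz":0},{"dx":0,"dy":0,"dz":0,"rx":0,"ry":0,"rz":0},{"dx":0,"dy":0,"dz":0,"rx":0,"ry":0,"rz":0},{"dx":0,"dy":0,"dz":-20,"rx":0,"ry":0,"rz":0},{"dx":0,"dy":0,"dz":-30,"rx":0,"ry":0,"rz":0},{"dx":0,"dy":0,"dz":-30,"rx":0,"ry":0,"rz":0},{"dx":0,"dy":0,"dz":-25,"rx":0,"ry":0,"rz":0},{"dx":0,"dy":0,"dz":-15,"rx":0,"ry":0,"rz":0},{"dx":0,"dy":0,"dz":0,"rx":0,"ry":0,"rz":0},{"dx":0,"dy":0,"dz":0,"rx":0,"ry":0,"rz":0}]}}

```text
clock: 25.65
tool_pos: [0.4522, 0.3082, 0.0831]
eef_rot: [0.0, 0.728, 0.685, 0.0]
contact_force: [0.5, 0.4, -0.1]
gripper_width: 0.0442
gripper_force: 30.0
```

Commanded z is 81.9, so I'll lower to 56.9.

>>> {"method": "apply_moves", "body": {"hand": 255, "moves": [{"dx":0,"dy":0,"dz":-12,"rx":0,"ry":0,"rz":0},{"dx":0,"dy":0,"dz":-8,"rx":0,"ry":0,"rz":0},{"dx":0,"dy":0,"dz":-3,"rx":0,"ry":0,"rz":0},{"dx":0,"dy":0,"dz":-1,"rx":0,"ry":0,"rz":0},{"dx":0,"dy":0,"dz":0,"rx":0,"ry":0,"rz":0},{"dx":0,"dy":0,"dz":0,"rx":0,"ry":0,"rz":0},{"dx":0,"dy":0,"dz":-1,"rx":0,"ry":0,"rz":0},{"dx":0,"dy":0,"dz":0,"rx":0,"ry":0,"rz":0},{"dx":0,"dy":0,"dz":0,"rx":0,"ry":0,"rz":0}]}}

```text
clock: 26.55
tool_pos: [0.4521, 0.3088, 0.0583]
eef_rot: [-0.0, 0.728, 0.686, 0.001]
contact_force: [-2.5, -2.1, 13.2]
gripper_width: 0.0439
gripper_force: 30.0
```

Contact. I'll release, rise and back off to a viewpoint.

>>> {"method": "apply_moves", "body": {"hand": 0, "moves": [{"dx":0,"dy":0,"dz":1,"rx":0,"ry":0,"rz":0},{"dx":0,"dy":0,"dz":0,"rx":0,"ry":0,"rz":0},{"dx":0,"dy":0,"dz":0,"rx":0,"ry":0,"rz":0},{"dx":0,"dy":0,"dz":0,"rx":0,"ry":0,"rz":0},{"dx":0,"dy":0,"dz":0,"rx":0,"ry":0,"rz":0},{"dx":0,"dy":0,"dz":20,"rx":0,"ry":0,"rz":0},{"dx":0,"dy":0,"dz":35,"rx":0,"ry":0,"rz":0},{"dx":0,"dy":0,"dz":40,"rx":0,"ry":0,"rz":0},{"dx":0,"dy":0,"dz":40,"rx":0,"ry":0,"rz":0},{"dx":10,"dy":-20,"dz":30,"rx":0,"ry":0,"rz":0},{"dx":15,"dy":-30,"dz":30,"rx":0,"ry":0,"rz":0},{"dx":15,"dy":-35,"dz":20,"rx":0,"ry":0,"rz":0}]}}

```text
clock: 27.75
tool_pos: [0.4923, 0.2232, 0.2755]
eef_rot: [0.0, 0.727, 0.686, 0.001]
contact_force: [0.1, 0.0, 0.0]
gripper_width: 0.094
gripper_force: 0.0
```

>>> {"method": "apply_moves", "body": {"hand": 0, "moves": [{"dx":20,"dy":-40,"dz":0,"rx":0,"ry":0,"rz":0},{"dx":20,"dy":-40,"dz":0,"rx":0,"ry":0,"rz":0},{"dx":0,"dy":-30,"dz":0,"rx":0,"ry":0,"rz":0},{"dx":0,"dy":0,"dz":0,"rx":0,"ry":0,"rz":0},{"dx":0,"dy":0,"dz":0,"rx":0,"ry":0,"rz":0}]}}

```text
clock: 28.25
tool_pos: [0.5317, 0.1133, 0.2734]
eef_rot: [-0.0, 0.728, 0.685, 0.0]
contact_force: [0.4, 0.9, -0.3]
gripper_width: 0.0941
gripper_force: 0.0
```

```bash
python3 - <<'E'
from station import readout,camera
import cv2,numpy as np
a,_=camera("wrist");b,_=camera("side")
cv2.imwrite("pics/f.png",np.hstack([cv2.resize(a,(400,300)),cv2.resize(b[150:390,180:500],(400,300))]))
E
```

```text
(no output)
```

View pics/f.png

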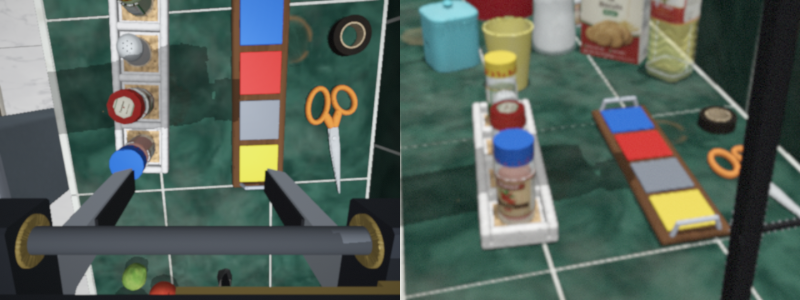

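From near to far, blue, red, salt and yellow all stand upright in the rack. The coasters are empty and the beaker is where it was.

```bash
python3 -c "
from station import r
print(r.hand_in())"
```

```text
the job is handed in; nothing more can be done
None
```

The job is handed in: seen from the robot, the rack now holds yellow, salt, red, blue from left to right (the reverse of the starting order), all upright in the last camera check, with the yellow beaker untouched and about 28 s of the 109 s used.

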